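# Spring open the objective case at the microscope bench

### The arm

A 6-joint arm with a two-finger parallel gripper is mounted at the origin on the work surface. World frame = base frame: x ahead of the robot, y to its left, z up, the work surface at z = 0. Lengths are in m, angles in degrees, forces in N, time in s.
With the tool pointing down it reaches from about 0.4 to 0.825 m from the base axis. Payload 7 kg.
Tool frame: the origin (TCP) lies midway between the tips of the shut fingers; the grasp point (between the pads) lies hold_point_z behind it (hold_point_z is the distance from the TCP to the grasp point, in m); z points along the fingers, y is the line along which they close (so a half turn about z gives the same grasp; the last joint's range is limited). The gripper opens to 88 mm and grips with 3 to 60 N. Pads are 19 mm wide; open, the fingers measure 130 mm over their backs; the gripper's body (78 mm by 193 mm) begins 47 mm behind the grasp point.
Start: joints at [-51.446, 20.546, 0.682, 0, -70.136, -16.507], TCP at [0.253, -0.626, 0.227] pointing down, gripper open.
Joint ranges: [-176.03, 176.03], [-82.01, 121.73], [-58.28, 71.71], [-173.87, 95.51], [-174.79, -0.11], [-173.66, 173.66]. Speed limits (degrees/s): [136.94, 136.94, 172.46, 180, 180, 180].

### API

Orientations are given as [roll, pitch, yaw] about the fixed x, y, z axes, in that order (R = Rz(yaw) Ry(pitch) Rx(roll)).
In Python, from plant import * gives the robot as it stands.
- The arm moves only by the tool step_arm, never from a script. Its argument "steps" is a list that holds one entry, the list of rows, each a list of 6 numbers: the shift along the tool's x, y, z scaled (see below), then the turn, a rotation vector about the tool's x, y, z scaled (see below). In form: [[[tx, ty, tz, wx, wy, wz], ...]]. A call has 1 to 20 rows; each row is the pose to reach, as a shift and turn from the pose commanded when the call began, along the tool's axes at that moment; what a row does not reach only later rows make up. The controller multiplies each number of a shift by 100 mm and each number of a turn by 0.5 rad. A row lasts 1/10 s, in which the tool goes at most 50 mm and 8.59 degrees, less where a joint would pass 70% of its speed; a pose out of reach is approached as far as the arm can. A call with a number of a shift or a turn outside -1 to 1 is refused whole. A call with a gripper value outside its range is refused whole. "jaw" is the closure in counts, from 0 (fully open) to 255 (shut), set as the call begins (left out, the last holds). The fingers move at their own pace and stop on an object; the grip force is fixed at half the most. Time passes only in rows, so rows that repeat a pose let the fingers close. It gives the time, the measured TCP pose, the force, the opening and the grip force at its end, in the units of the state.
- get_obs(): the state, without advancing time (a new reading comes with each control period).
- snapshot(name): name is "side" or "top" or "wrist"; returns (picture, depth): 384x512x3 uint8, red, green, blue; 384x512 float32, m along the optical axis (not along the pixel's ray), 0 where there is no reading.
- calibration(name): a dict with "mtx" (3x3 intrinsics, pixels), "rvec" (rotation vector, rad) and "tvec" (3), from world to camera coordinates, as OpenCV has them. Camera axes: x right, y down, z forward; pixel columns grow to the right and rows downward; lengths in m; the calibration is good to about 2 mm. A picture is of the moment at which its call begins: read the wrist's pose just before it. calibration takes no time and is no camera call; for the wrist camera it gives the pose at the moment of the call.
- close_job(): hands the job in; it is judged then, once.
The state is a dict: "clock": time; "joint_pos": joint angles; "qvel": joint speeds; "tau": joint torques, N m; "tool_pos": TCP position; "orientation": TCP orientation; "force": force on the tool from outside, world axes, zero at the start; "moment": the same for the moment, N m; "opening": finger opening in m; "gripper_force": force on a finger pad.
Only numpy, scipy, OpenCV 4.12 (cv2) and the standard library are available. Lean on these libraries where they do the work, as an engineer would, in place of code of your own. Each camera call takes 0.05 s, during which the arm holds its last target. There are 200 camera calls.

### The job

First push the swing-arm magnifier aside with the fingers, so that no part of its lens or arm is over the broad case any more. Then press down the front edge of the broad case's push-to-open lid until its catch lets go, and move away so that the spring lifts the lid ajar. Leave the lid ajar as the spring holds it, keep the narrow case shut, grasp nothing and leave all the loose things where they are.

Things in the scene. Friction and masses are not known exactly. Their poses are not given: they have to be found in the camera images.
- broad: the broad case: a fixed low brown wooden box with a flat white lid, 130 deep (its x) x 150 wide (its y) x 79 high from its wooden bottom to the top of the lid, raised 0 to 30 above the table on a black plinth (different each time). Origin under the centre of its wooden bottom; +x points to the hinge side (away from the robot, give or take 0.15 rad), +y to its left, where the magnifier stands
- broad_press (a point): point on top of the broad case's lid, in the middle of its width, 14 behind its front edge and 120 from the hinge, right over the catch; 79 above the case's origin when shut, so 79 to 109 above the table. It moves with the lid
- broad_lid (a joint): angle of the broad case's lid, rad: 0 shut, positive open. The hinge lies along the rear (+x) top edge of the case. Touch catch: pressed down at the front edge with about 4 to 6 N the lid goes down to -0.045 (5 mm, hard stop); from about -0.025 (3 mm) the catch is released for good, and when the lid is let go the spring raises it to about 0.38, the front edge then about 50 higher than when shut
- narrow: the narrow case: as the broad one (130 deep, 79 high, on a plinth of its own height) but 100 wide, with no magnifier; to be left shut. Origin under the centre of its wooden bottom
- narrow_lid (a joint): angle of the narrow case's lid, 0 shut; it has the same touch catch, to be left alone
- lens_center (a point): centre of the magnifier's round lens, 155 above the broad case's origin (155 to 185 above the table); the black lens rim is 88 in diameter and 10 thick
- magnifier_axis (a point): point on the upright axis about which the magnifier's arm turns, on top of a fixed steel post (base 76 in diameter) to the left of the broad case, level with the lens centre (the post's top is 15 higher). The arm is a flat level bar 12 wide and 10 thick that runs straight from here to the lens rim; axis to lens centre 190
- magnifier (a joint): swing of the magnifier's arm, rad, 0 to 1.75; grows clockwise seen from above, which takes the lens from over the broad case towards the robot and to the left of the case. At about 1.57 the arm points straight towards the robot side (case's -x), give or take 0.3. It turns level only, stiffly (0.12 N m of friction, about 1 N), and stays where it is left
- eyepiece: bystander: black microscope eyepiece standing on end, diameter 34, height 55; origin under its centre
- objective: bystander: small steel and black microscope objective standing on end, diameter 25, height 40; origin under its centre
- oil_bottle: bystander: amber dropper bottle, diameter 32, height 70; origin under its centre
- slide_box: bystander: grey plastic slide box lying flat, 92 x 77 x 33 high; origin under its centre
- dish: bystander: shallow white dish, diameter 90, height 16; origin under its centre
- filter_tin: bystander: flat round aluminium tin, diameter 52, height 18; origin under its centre
- mug: bystander: white mug, diameter 76, height 85, handle to its +y; origin under its centre

How it is judged (in metres and radians):
On the way, in this order (a step that is already met when the one before it is completed fails the run):
1. the magnifier is swung clear of the broad case while its lid is still shut (y of lens_center in the frame of broad above 0.113 m and value of joint broad_lid below 0.05 rad), for 0.2 s.
2. the broad case's lid has sprung ajar (value of joint broad_lid between 0.25 and 0.52 rad), for 0.2 s.
At the end, for the whole second after the job is handed in: the lens centre lies at least 113 mm to the left of the broad case's middle (rim clear of the case), the broad lid rests ajar between 0.25 and 0.52 rad, the narrow lid is shut within 0.03 rad, and lid and magnifier are at rest (all of step 2 and y of lens_center in the frame of broad above 0.113 m and value of joint narrow_lid between -0.03 and 0.03 rad and velocity of joint broad_lid between -0.1 and 0.1 rad/s and velocity of joint magnifier between -0.1 and 0.1 rad/s); the robot touches nothing.
It fails at once if the broad lid is lifted by hand beyond where the spring leaves it (0.6 rad) (value of joint broad_lid above 0.6 rad).
It fails at once if the narrow case is opened (value of joint narrow_lid above 0.06 rad).
It fails at once if a loose thing is moved by more than 20 mm or lifted (distance of any of eyepiece, objective, oil_bottle, slide_box, dish, filter_tin, mug from where it was at the start of the episode above 0.02 m).
It also fails if it takes over 43 s, if anything falls off the work surface, if the arm or the gripper's body presses on something with over 40 N, if the wrist force passes 120 N, or if a joint passes its speed limit or range.

## Working session

There is one attempt and no reset: what is moved stays moved. The work goes in short steps, Python scripts to look and compute and a tool call to move; the robot and the scene stay as the last step left them, time stands still between calls to the robot, and variables do not carry over. Pictures are saved under pics/ and viewed, at most 10 in all, crops included, and the job is handed in when it is done.

Besides the shell and the picture viewer there is one more tool, called after "Call:" in YAML: its name, and indented under it one key for each argument. step_arm: Moves the arm, as the interface text tells. Its arguments: {"type":"object","properties":{"steps":{"type":"array","items":{"type":"array","items":{"type":"array","items":{"type":"number","minimum":-1,"maximum":1}}}},"jaw":{"type":"number"}},"required":["steps"]}

```bash
mkdir -p pics; cat > h.py <<'E'
from plant import *
import numpy as np, cv2
def cloud(d,c):
    K=c["mtx"];R=cv2.Rodrigues(np.array(c["rvec"],float))[0];t=np.array(c["tvec"],float).ravel()
    v,u=np.mgrid[:d.shape[0],:d.shape[1]]
    P=np.stack([(u-K[0][2])/K[0][0]*d,(v-K[1][2])/K[1][1]*d,d],-1)
    return (P-t)@R
E
python3 - <<'E'
from h import *
print(get_obs())
for n in("top","side"):
    c=calibration(n);im,d=snapshot(n);cv2.imwrite(f"pics/{n}.png",im[:,:,::-1]);np.savez(n,im=im,P=cloud(d,c),d=d)
    R=cv2.Rodrigues(np.array(c["rvec"],float))[0];print(n,-R.T@np.array(c["tvec"]).ravel())
E
```

```text
{'clock': 0.0, 'joint_pos': array([-5.14455031e+01,  2.05922756e+01,  6.33723333e-01, -1.90082498e-02,
       -7.01355788e+01, -1.65071959e+01]), 'qvel': array([-0.05618603, -0.08444372, -0.15251568, -0.00729444, -0.06649032,
       -0.04002085]), 'tau': array([ 1.65613937e-04, -5.82705331e+01,  2.93054688e+01,  6.99694991e+00,
        6.84364364e-03, -2.40360650e-04]), 'tool_pos': array([ 0.25316637, -0.6252012 ,  0.22561631]), 'orientation': array([ 1.79904671e+02, -9.61605031e-03, -1.57959165e+02]), 'force': array([ 0.45129512, -0.48607383, -0.00589556]), 'moment': array([ 0.08134987, -0.00167261, -0.03110376]), 'gripper_force': 0.0, 'opening': 0.08763953119416065}
top [0.37030613 0.00632854 1.21300689]
side [0.11668953 0.86047247 1.00045782]
```

View pics/top.png

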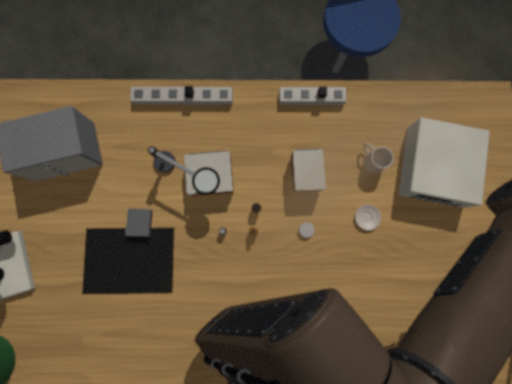

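View pics/side.png

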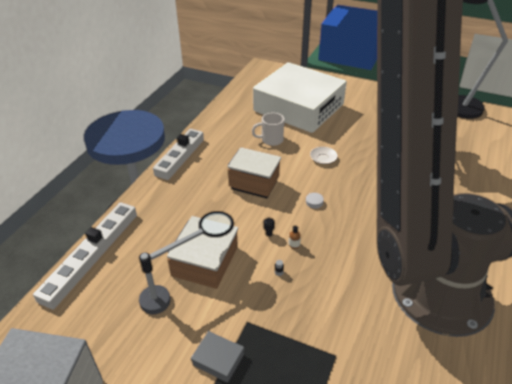

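The top view shows the broad case at about (209,173) with the lens at (205,181), the post top at (153,152), the objective at (222,232), the eyepiece and bottle near (255,208), and the narrow case at (309,170). The side view agrees. I'll measure the poses next.

```bash
python3 - <<'E'
from h import *
z=np.load("top.npz");P=z["P"];im=z["im"].astype(int);d=z["d"]
def box(m):
    n,l,s,c=cv2.connectedComponentsWithStats(m.astype(np.uint8)); 
    return l,s
sub=np.zeros(d.shape,bool);sub[120:250,120:345]=1
white=(im.min(2)>150)&sub&(d>0)
for nm,u0,u1 in(("broad",180,240),("narrow",285,330)):
    m=white.copy();m[:,:u0]=0;m[:,u1:]=0;m[205:]=0
    Q=P[m];h=np.median(Q[:,2]);Q=Q[abs(Q[:,2]-h)<.012]
    r=cv2.minAreaRect((Q[:,:2]*1000).astype(np.float32));print(nm,h,len(Q),r,cv2.boxPoints(r).round())
# tall things left of case
hi=sub&(d>0)&(P[...,2]>.125);hi[:,250:]=0
Q=P[hi];print("high",len(Q))
v,u=np.nonzero(hi)
for a,b in zip(zip(u,v),Q.round(3)):
    if a[0]%6==0 and a[1]%3==0: print(a,b)
low=sub&(P[...,2]>.012)&(d>0);low[:198]=0
l,s=box(low)
for i in range(1,len(s)):
    if s[i][4]>8: print(s[i],P[l==i].mean(0).round(3),P[l==i].max(0).round(3),P[l==i].min(0).round(3))
z=np.load("side.npz");P=z["P"];d=z["d"];print("side")
for u,v in[(146,257),(146,262),(170,249),(185,242),(200,235),(204,218),(217,212),(232,226),(217,237),(202,228),(155,296)]:
    print(u,v,P[v,u].round(3))
E
```

```text
broad 0.15917770399913778 254 ((546.1461181640625, 142.9445037841797), (53.310359954833984, 52.524723052978516), 69.87581634521484) [[512. 127.]
 [562. 109.]
 [580. 159.]
 [531. 177.]]
narrow nan 0 ((0.0, 0.0), (0.0, 0.0), 0.0) [[0. 0.]
 [0. 0.]
 [0. 0.]
 [0. 0.]]
high 880
(np.int64(150), np.int64(147)) [0.649 0.312 0.171]
(np.int64(150), np.int64(150)) [0.639 0.311 0.173]
(np.int64(156), np.int64(150)) [0.64  0.294 0.169]
(np.int64(150), np.int64(153)) [0.63  0.312 0.168]
(np.int64(156), np.int64(153)) [0.633 0.297 0.158]
(np.int64(156), np.int64(156)) [0.628 0.302 0.138]
(np.int64(162), np.int64(156)) [0.622 0.277 0.163]
(np.int64(168), np.int64(159)) [0.614 0.259 0.16 ]
(np.int64(174), np.int64(162)) [0.603 0.24  0.162]
(np.int64(174), np.int64(165)) [0.594 0.24  0.161]
(np.int64(180), np.int64(165)) [0.594 0.222 0.161]
(np.int64(180), np.int64(168)) [0.585 0.221 0.162]
(np.int64(186), np.int64(168)) [0.584 0.203 0.164]
(np.int64(204), np.int64(168)) [0.585 0.148 0.161]
(np.int64(210), np.int64(168)) [0.584 0.129 0.162]
(np.int64(186), np.int64(171)) [0.575 0.203 0.161]
(np.int64(
[... 1929 characters left out ...]
8 666] [0.425 0.381 0.033] [0.47  0.423 0.04 ] [0.379 0.342 0.012]
[299 223  15  15 176] [ 0.396 -0.186  0.019] [ 0.42  -0.161  0.026] [ 0.372 -0.21   0.013]
[249 227  10  10  75] [ 0.391 -0.003  0.051] [0.407 0.011 0.072] [ 0.376 -0.02   0.032]
[219 228   8   7  44] [0.394 0.1   0.034] [0.404 0.113 0.046] [0.384 0.088 0.023]
side
146 257 [0.631 0.312 0.175]
146 262 [0.631 0.316 0.163]
170 249 [0.605 0.258 0.157]
185 242 [0.585 0.224 0.156]
200 235 [0.602 0.133 0.083]
204 218 [0.581 0.139 0.158]
217 212 [0.558 0.113 0.164]
232 226 [0.505 0.138 0.161]
217 237 [0.524 0.181 0.156]
202 228 [0.566 0.175 0.164]
155 296 [0.633 0.311 0.03 ]
  return _methods._mean(a, axis=axis, dtype=dtype,
  ret = ret.dtype.type(ret / rcount)
```

```bash
python3 - <<'E'
from h import *
z=np.load("top.npz");P=z["P"];d=z["d"]
for nm,u0,u1 in(("broad",182,240),("narrow",285,330)):
    m=(d>0)&(P[...,2]>.07)&(P[...,2]<.118);m[:,:u0]=0;m[:,u1:]=0;m[:140]=0;m[202:]=0
    Q=P[m];h=np.median(Q[:,2]);Q=Q[abs(Q[:,2]-h)<.008]
    r=cv2.minAreaRect((Q[:,:2]*1000).astype(np.float32));print(nm,h,len(Q),r,cv2.boxPoints(r).round().tolist())
    # hinge edge and front edge lines (per column), side edges per row
    mm=m&(abs(P[...,2]-h)<.008)
    for lab,f in(("rear",0),("front",-1)):
        E=[];
        for u in np.unique(np.nonzero(mm)[1])[4:-4]:
            vv=np.nonzero(mm[:,u])[0];E.append(P[vv[f],u,:2])
        E=np.array(E);a=np.polyfit(E[:,1],E[:,0],1);print(lab,a,np.median(abs(np.polyval(a,E[:,1])-E[:,0])))
z=np.load("side.npz");P=z["P"];d=z["d"]
m=(d>0)&(P[...,2]>.06)&(P[...,2]<.12)&(P[...,1]>.03)&(P[...,1]<.25)&(P[...,0]>.45)&(P[...,0]<.7)
Q=P[m];h=np.median(Q[:,2]);print("side broad h",h);Q=Q[abs(Q[:,2]-h)<.006];print(cv2.minAreaRect((Q[:,:2]*1000).astype(np.float32)))
E
```

```text
broad 0.08109645987308767 1191 ((587.3849487304688, 144.97027587890625), (138.1112823486328, 150.23377990722656), 4.840568542480469) [[512.0, 214.0], [525.0, 64.0], [663.0, 76.0], [650.0, 226.0]]
rear [-0.07207525  0.66424303] 0.0011170312830203755
front [0.09202094 0.53993757] 0.043750094530278505
narrow 0.09622366924034029 1225 ((592.9837036132812, -188.1436767578125), (137.3502960205078, 101.11984252929688), 2.2689406871795654) [[522.0, -140.0], [526.0, -241.0], [664.0, -236.0], [660.0, -135.0]]
rear [-0.03490286  0.65270674] 0.0014407654296338945
front [-0.0535662   0.51555111] 0.0006559357828859191
side broad h 0.0806784012560143
((587.6258544921875, 147.43707275390625), (138.25160217285156, 154.35711669921875), 5.447352886199951)
```

Call:
step_arm:
  steps:
    - [[-0.35, 0.33, 0, 0, 0, 0.2], [-0.7, 0.66, 0, 0, 0, 0.4], [-1, 0.96, 0, 0, 0, 0.6], [-1, 0.96, 0, 0, 0, 0.6]]
  jaw: 255

```text
clock: 0.5
tool_pos: [0.3113, -0.4954, 0.2269]
orientation: [180.0, 0.0, -175.2]
force: [0.3, -0.4, 0.3]
opening: 0.0613
gripper_force: 0.0
```

Call:
step_arm:
  steps:
    - [[-0.18, 0.33, 0, 0, 0, 0], [-0.36, 0.66, 0, 0, 0, 0], [-0.55, 1, 0, 0, 0, 0]]

```text
clock: 0.8
tool_pos: [0.3564, -0.3938, 0.2262]
orientation: [180.0, -0.0, -175.2]
force: [0.6, 0.4, 0.0]
opening: 0.0374
gripper_force: 0.0
```

Call:
step_arm:
  steps:
    - [[-0.18, 0.33, 0, 0, 0, 0], [-0.36, 0.66, 0, 0, 0, 0], [-0.55, 1, 0, 0, 0, 0]]

```text
clock: 1.1
tool_pos: [0.4029, -0.2893, 0.2265]
orientation: [180.0, -0.0, -175.1]
force: [1.1, -0.8, 0.2]
opening: 0.0131
gripper_force: 0.0
```

Call:
step_arm:
  steps:
    - [[-0.18, 0.33, 0, 0, 0, 0], [-0.36, 0.66, 0, 0, 0, 0], [-0.55, 1, 0, 0, 0, 0]]

```text
clock: 1.4
tool_pos: [0.4492, -0.185, 0.2265]
orientation: [180.0, -0.0, -175.1]
force: [1.2, -0.3, 0.5]
opening: 0.0006
gripper_force: 0.0
```

Call:
step_arm:
  steps:
    - [[-0.18, 0.33, 0, 0, 0, 0], [-0.36, 0.66, 0, 0, 0, 0], [-0.55, 1, 0, 0, 0, 0], [-0.55, 1, 0, 0, 0, 0]]

```text
clock: 1.8
tool_pos: [0.497, -0.079, 0.2263]
orientation: [180.0, 0.0, -174.9]
force: [-0.1, -0.6, 0.2]
opening: 0.0009
gripper_force: 0.0
```

Call:
step_arm:
  steps:
    - [[-0.17, 0.3, 0, 0, 0, 0], [-0.34, 0.6, 0, 0, 0, 0], [-0.49, 0.87, 0, 0, 0, 0]]

```text
clock: 2.1
tool_pos: [0.5371, 0.0096, 0.2264]
orientation: [-180.0, -0.0, -175.1]
force: [0.7, -0.1, -0.2]
opening: 0.0004
gripper_force: 0.0
```

Call:
step_arm:
  steps:
    - [[-0.17, 0.3, 0, 0, 0, 0], [-0.34, 0.6, 0, 0, 0, 0], [-0.49, 0.87, 0, 0, 0, 0]]

```text
clock: 2.4
tool_pos: [0.5787, 0.1005, 0.2262]
orientation: [-180.0, -0.0, -175.1]
force: [0.8, -0.3, -0.2]
opening: 0.0005
gripper_force: 0.0
```

Call:
step_arm:
  steps:
    - [[-0.17, 0.3, 0, 0, 0, 0], [-0.34, 0.6, 0, 0, 0, 0], [-0.49, 0.87, 0, 0, 0, 0], [-0.49, 0.87, 0, 0, 0, 0], [-0.49, 0.87, 0, 0, 0, 0]]

```text
clock: 2.9
tool_pos: [0.6196, 0.1904, 0.2255]
orientation: [-180.0, -0.1, -175.1]
force: [-0.3, -0.7, -0.3]
opening: 0.0004
gripper_force: 0.0
```

```bash
python3 - <<'E'
from h import *
import plant
o=get_obs();print(o["tool_pos"],o["joint_pos"],getattr(plant,"hold_point_z",None))
im,d=snapshot("side");cv2.imwrite("pics/s2.png",cv2.resize(im[150:340,100:300,::-1],None,fx=3,fy=3))
E
```

```text
[0.61962128 0.19044533 0.2255136 ] [ 3.42914953e+01  1.81516735e+01 -2.94698011e+00 -7.42521542e-03
 -6.90094633e+01 -1.19385722e+02] 0.0188
```

View pics/s2.png

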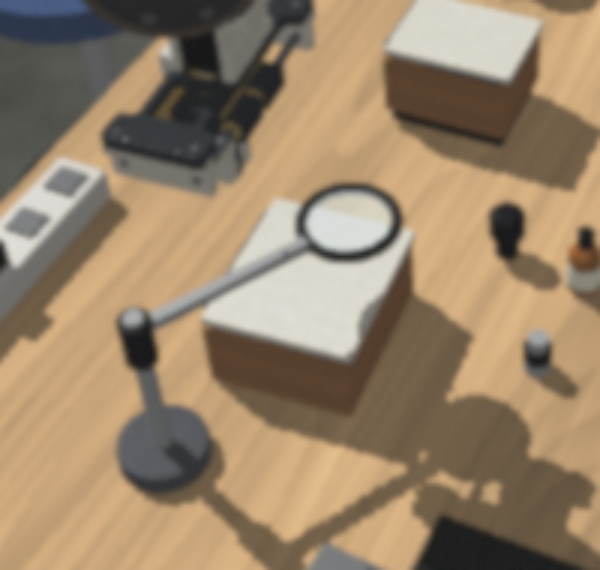

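The gripper hangs just behind the arm bar, at about (175,150) in the crop, with free space below it. I'll descend beside the bar and work out the push arc.

Call:
step_arm:
  steps:
    - [[0, 0, 0.35, 0, 0, 0], [0, 0, 0.7, 0, 0, 0], [0, 0, 0.95, 0, 0, 0], [0, 0, 0.95, 0, 0, 0], [0, 0, 0.95, 0, 0, 0]]

```text
clock: 3.45
tool_pos: [0.62, 0.1897, 0.1324]
orientation: [-180.0, 0.0, -175.2]
force: [-0.4, -0.2, 0.9]
opening: 0.0005
gripper_force: 0.0
```

```bash
python3 - <<'E'
from h import *
o=get_obs();p=o["tool_pos"];print(p,o["force"])
y=np.radians(o["orientation"][2]);X=np.array([np.cos(y),np.sin(y)]);Y=np.array([np.sin(y),-np.cos(y)])
A=np.array([.632,.312])
for f in np.arange(-117,-170,-4.):
    a=np.radians(f);w=A+.11*np.array([np.cos(a),np.sin(a)])-.03*np.array([np.sin(a),-np.cos(a)])
    e=w-p[:2];print(f,w.round(3),(10*e@X).round(2),(10*e@Y).round(2))
E
```

```text
[0.61996285 0.18969566 0.13238879] [-0.40204783 -0.23446424  0.91013113]
-117.0 [0.609 0.2  ] 0.1 0.12
-121.0 [0.601 0.202] 0.18 0.14
-125.0 [0.593 0.205] 0.25 0.17
-129.0 [0.586 0.208] 0.32 0.21
-133.0 [0.579 0.211] 0.39 0.25
-137.0 [0.572 0.215] 0.46 0.29
-141.0 [0.565 0.219] 0.52 0.34
-145.0 [0.559 0.224] 0.58 0.4
-149.0 [0.553 0.23 ] 0.63 0.45
-153.0 [0.548 0.235] 0.68 0.52
-157.0 [0.542 0.241] 0.73 0.58
-161.0 [0.538 0.248] 0.77 0.65
-165.0 [0.534 0.255] 0.81 0.72
-169.0 [0.53  0.262] 0.84 0.79
```

Call:
step_arm:
  steps:
    - [[0.05, 0.06, 0, 0, 0, 0], [0.1, 0.12, 0, 0, 0, 0], [0.18, 0.14, 0, 0, 0, 0], [0.25, 0.17, 0, 0, 0, 0], [0.32, 0.21, 0, 0, 0, 0], [0.39, 0.25, 0, 0, 0, 0], [0.46, 0.29, 0, 0, 0, 0], [0.52, 0.34, 0, 0, 0, 0], [0.58, 0.4, 0, 0, 0, 0], [0.63, 0.45, 0, 0, 0, 0], [0.68, 0.52, 0, 0, 0, 0], [0.73, 0.58, 0, 0, 0, 0], [0.77, 0.65, 0, 0, 0, 0], [0.81, 0.72, 0, 0, 0, 0], [0.81, 0.72, 0, 0, 0, 0]]

```text
clock: 4.95
tool_pos: [0.5322, 0.2564, 0.1315]
orientation: [180.0, -0.0, -175.1]
force: [-0.5, 0.0, 0.6]
opening: 0.0004
gripper_force: 0.0
```

```bash
python3 - <<'E'
from h import *
print(get_obs()["tool_pos"],get_obs()["force"])
for n in("side","top"):
    c=calibration(n);im,d=snapshot(n);P=cloud(d,c)
    m=(d>0)&(P[...,2]>.148)&(P[...,2]<.172)&(P[...,0]>.38)&(P[...,0]<.6)&(P[...,1]>.15)&(P[...,1]<.34)
    a=P[m];print(n,len(a),a.min(0),a.max(0))
    cv2.imwrite(f"pics/{n}3.png",cv2.resize(im[130:330,100:300,::-1],None,fx=2.8,fy=2.8))
E
```

```text
[0.53221207 0.25637432 0.13149353] [-0.5332407   0.00951658  0.56513179]
side 1094 [0.41108827 0.22246359 0.14914895] [0.52291481 0.31113071 0.165967  ]
top 660 [0.41087993 0.22164562 0.15331915] [0.4956832  0.30901517 0.16688828]
```

View pics/side3.png

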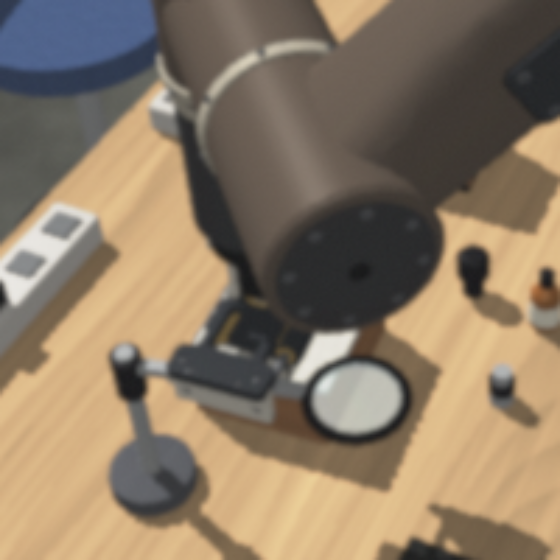

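The lens is now at about (0.4535, 0.266), which is 131 mm to the left in the case frame, and in the view it is clear of the lid. I'll push a bit further, back off and lift.

Call:
step_arm:
  steps:
    - [[0.01, 0.03, 0, 0, 0, 0], [0.03, 0.07, 0, 0, 0, 0], [0.04, 0.1, 0, 0, 0, 0], [0.04, 0.1, 0, 0, 0, 0]]

```text
clock: 5.45
tool_pos: [0.5279, 0.2655, 0.1316]
orientation: [180.0, -0.0, -175.1]
force: [-0.2, 0.1, 0.0]
opening: 0.0006
gripper_force: 0.0
```

Call:
step_arm:
  steps:
    - [[0, -0.1, 0, 0, 0, 0], [0, -0.3, 0, 0, 0, 0], [0, -0.5, -0.1, 0, 0, 0], [0, -0.8, -0.2, 0, 0, 0], [0, -1, -0.3, 0, 0, 0], [0, -1, -0.3, 0, 0, 0], [0, -1, -0.3, 0, 0, 0]]

```text
clock: 6.15
tool_pos: [0.5368, 0.164, 0.1625]
orientation: [180.0, 0.1, -175.3]
force: [0.2, 0.4, -0.9]
opening: 0.0001
gripper_force: 0.0
```

```bash
python3 - <<'E'
from h import *
print(get_obs()["tool_pos"],get_obs()["force"])
for n in("side","top"):
    c=calibration(n);im,d=snapshot(n);P=cloud(d,c)
    m=(d>0)&(P[...,2]>.148)&(P[...,2]<.172)&(P[...,0]>.38)&(P[...,0]<.5)&(P[...,1]>.2)&(P[...,1]<.34)
    a=P[m];print(n,len(a),a.min(0),a.max(0))
    m=(d>0)&(P[...,2]>.07)&(P[...,2]<.09)&(P[...,0]>.5)&(P[...,0]<.6)&(P[...,1]>.05)&(P[...,1]<.23)
    # front edge of lid
    a=P[m];print("lid",len(a),np.median(a,0));
    for y0 in(.09,.11,.13,.15,.17,.19): 
        s=a[abs(a[:,1]-y0)<.01]; print(y0,s[:,0].min().round(4) if len(s) else None)
E
```

```text
[0.53681237 0.16400452 0.16250312] [ 0.24928868  0.3642125  -0.92048779]
side 1061 [0.40947862 0.23758892 0.15256808] [0.4999621  0.32456154 0.16521254]
lid 1218 [0.55390966 0.16304651 0.08095638]
0.09 0.5235
0.11 0.5209
0.13 0.5201
0.15 0.5188
0.17 0.5155
0.19 0.5152
top 668 [0.40821607 0.2359067  0.15266611] [0.49849859 0.32174172 0.16773059]
lid 167 [0.53005603 0.0826706  0.08108037]
0.09 0.5236
0.11 0.5205
0.13 0.5206
0.15 0.5173
0.17 0.5167
0.19 0.514
```

Call:
step_arm:
  steps:
    - [[0.05, -0.15, 0, 0, 0, 0], [0.05, -0.29, 0.2, 0, 0, 0], [0.05, -0.29, 0.5, 0, 0, 0], [0.05, -0.29, 0.7, 0, 0, 0], [0.05, -0.29, 0.75, 0, 0, 0], [0.05, -0.29, 0.75, 0, 0, 0]]

```text
clock: 6.85
tool_pos: [0.5335, 0.1358, 0.0859]
orientation: [-179.9, -0.1, -175.1]
force: [0.3, 0.6, 0.6]
opening: 0.0005
gripper_force: 0.0
```

Call:
step_arm:
  steps:
    - [[0, 0, 0.03, 0, 0, 0], [0, 0, 0.06, 0, 0, 0], [0, 0, 0.08, 0, 0, 0], [0, 0, 0.1, 0, 0, 0], [0, 0, 0.1, 0, 0, 0], [0, 0, 0.1, 0, 0, 0]]

```text
clock: 7.45
tool_pos: [0.5344, 0.1365, 0.077]
orientation: [180.0, 0.1, -175.1]
force: [-0.5, 1.7, 3.6]
opening: 0.0003
gripper_force: 1.8
```

Call:
step_arm:
  steps:
    - [[0, 0, 0.01, 0, 0, 0], [0, 0, 0.02, 0, 0, 0], [0, 0, 0.02, 0, 0, 0], [0, 0, 0.02, 0, 0, 0]]

```text
clock: 7.85
tool_pos: [0.5344, 0.1365, 0.0755]
orientation: [180.0, 0.1, -175.1]
force: [-2.9, 2.1, 11.8]
opening: 0.0006
gripper_force: 5.5
```

The force of 11.8 N shows the lid is on its hard stop, so the catch should be released. I'll retreat.

Call:
step_arm:
  steps:
    - [[0, 0, -0.1, 0, 0, 0], [0, 0, -0.3, 0, 0, 0], [0, 0, -0.6, 0, 0, 0], [0, 0, -1, 0, 0, 0], [0, 0, -1, 0, 0, 0]]

```text
clock: 8.35
tool_pos: [0.5365, 0.1369, 0.1799]
orientation: [179.9, 0.4, -175.1]
force: [0.2, 1.0, -0.2]
opening: 0.0005
gripper_force: 0.0
```

Call:
step_arm:
  steps:
    - [[0, -0.2, -0.3, 0, 0, 0], [0, -0.5, -0.5, 0, 0, 0], [0, -0.9, -0.5, 0, 0, 0], [0, -0.9, -0.5, 0, 0, 0], [0, -0.9, -0.5, 0, 0, 0]]

```text
clock: 8.85
tool_pos: [0.5412, 0.0454, 0.2244]
orientation: [-180.0, -0.0, -175.3]
force: [-0.2, 0.0, -0.6]
opening: 0.0003
gripper_force: 0.0
```

Call:
step_arm:
  steps:
    - [[0, -0.4, 0, 0, 0, 0], [0, -0.8, 0, 0, 0, 0], [0, -1, 0, 0, 0, 0], [0, -1, 0, 0, 0, 0], [0, -1, 0, 0, 0, 0]]

```text
clock: 9.35
tool_pos: [0.5499, -0.0528, 0.224]
orientation: [180.0, -0.1, -175.2]
force: [0.5, -0.3, -0.0]
opening: 0.0007
gripper_force: 0.0
```

```bash
python3 - <<'E'
from h import *
print(get_obs()["tool_pos"],get_obs()["force"])
for n in("side","top"):
    c=calibration(n);im,d=snapshot(n);P=cloud(d,c)
    m=(d>0)&(im.min(2)>130)&(P[...,2]>.07)&(P[...,2]<.15)&(P[...,0]>.5)&(P[...,0]<.67)&(P[...,1]>.08)&(P[...,1]<.2)
    a=P[m];k=np.polyfit(a[:,0],a[:,2],1);print(n,len(a),"lid angle",-np.arctan(k[0]),a.max(0))
    m=(d>0)&(P[...,2]>.148)&(P[...,2]<.172)&(P[...,0]>.38)&(P[...,0]<.5)&(P[...,1]>.2)&(P[...,1]<.34)
    a=P[m];print("lens",a.min(0),a.max(0))
    m=(d>0)&(P[...,2]>.07)&(P[...,2]<.15)&(P[...,0]>.53)&(P[...,0]<.65)&(P[...,1]>-.23)&(P[...,1]<-.15)
    print("narrow",np.median(P[m],0),P[m].max(0))
    cv2.imwrite(f"pics/{n}4.png",im[:,:,::-1])
E
```

```text
[ 0.54992623 -0.05281919  0.22403752] [ 0.53553547 -0.30311156 -0.04916395]
side 1408 lid angle 0.3856894657791649 [0.66030555 0.19985509 0.13323516]
lens [0.40858652 0.23499502 0.15130499] [0.49916835 0.32402339 0.16566898]
narrow [ 0.57958726 -0.18355268  0.09570529] [ 0.64989525 -0.15004381  0.10133696]
top 29 lid angle 0.4305320194541219 [0.55351789 0.10439913 0.13225021]
lens [0.41091421 0.28280367 0.15465232] [0.48680638 0.32118679 0.16552701]
narrow [ 0.57671912 -0.20594462  0.09648552] [ 0.64999235 -0.15011556  0.10298012]
```

View pics/side4.png

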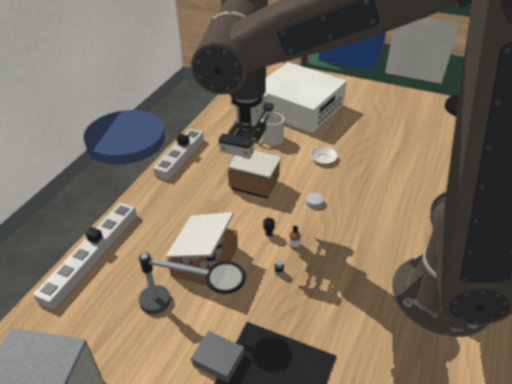

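The view shows the lid ajar at about (203,235), measured at 0.386 rad. The lens is clear at (225,277), the narrow case is shut, the loose things have not moved, and the robot touches nothing.

```bash
python3 -c "
from plant import *
print(close_job())"
```

```text
the job is handed in; nothing more can be done
None
```

I pushed the magnifier clear (lens about 145 mm to the left of the broad case's middle) and pressed the broad lid open, so it now rests ajar at about 0.39 rad; the narrow case stayed shut, and I handed the job in after about 9.5 s on the clock, with no verdict shown.

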